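# Roll the steel bar into the V-cradle and set it against the stop

### The arm

A 6-joint arm with a two-finger parallel gripper is mounted at the origin on a cart in front of the work surface, level with it; the furniture and walls round the work are solid. World frame = base frame: x ahead of the robot, y to its left, z up, the work surface at z = 0. Lengths are in m, angles in rad, forces in N, time in s.
With the tool pointing down it reaches from about 0.35 to 0.85 m from the base axis. Payload 8.1 kg.
Tool frame: the origin (TCP) lies midway between the tips of the shut fingers; the grasp point (between the pads) lies 19 mm behind it; z points along the fingers, y is the direction in which the jaws open and shut (so a half turn about z gives the same grasp; the last joint's range is limited). The gripper opens to 85 mm and grips with 20 to 120 N. Pads are 22 mm wide; open, the fingers measure 114 mm over their backs; the gripper's body (76 mm by 85 mm) begins 54 mm behind the grasp point. The pads swing forward as they close: fully open they stand 13 mm farther back than shut.
Start: joints at [-1.33, 0.13, 1.488, -0, 1.523, -0.085], TCP at [0.192, -0.568, 0.206] pointing down, gripper open.
Joint ranges: [-2.96, 2.96], [-0.89, 2.26], [0.02, 2.5], [-1.34, 4.48], [0, 2.73], [-2.66, 2.66]. Speed limits (rad/s): [2.39, 2.39, 2.79, 3.14, 3.14, 3.14].

### API

Orientations are given as a 3x3 rotation matrix whose columns are the frame's x, y, z axes.
In Python, from cell import manip gives the robot as it stands.
- The arm moves only by the tool jog_arm, never from a script. Its argument "increments" is one flat list of numbers, 4 for each row, row after row: the shift along the tool's x, y, z in m, then the turn about the tool's z in degrees. A call has 1 to 12 rows; each row is the pose to reach, as a shift and turn from the pose measured when the call began, along the tool's axes at that moment; what a row does not reach only later rows make up. A row lasts 1/10 s, in which the tool goes at most 50 mm and 8.59 degrees, less where a joint would pass 70% of its speed; a pose out of reach is approached as far as the arm can. A call with a gripper value outside its range is refused whole. "jaw" is the opening, from 0 (shut) to 1 (fully open), set as the call begins (left out, the last holds). The fingers move at their own pace and stop on an object; "force" is the grip in N (left out, the last holds). Time passes only in rows, so rows that repeat a pose let the fingers close. It gives the time, the measured TCP pose, the force and the opening at its end, in the units of the state.
- manip.read_state(): the state, without advancing time (a new reading comes with each control period).
- manip.snapshot(name): name is "side" or "top" or "wrist"; returns a dict with "pixels" (420x560x3 uint8, blue, green, red), "K" (3x3 intrinsics, pixels), "extrinsics" (4x4, takes a point from world to camera coordinates). Camera axes: x right, y down, z forward; pixel columns grow to the right and rows downward; lengths in m; the calibration is good to about 2 mm. A picture is of the moment at which its call begins. There is no depth.
- manip.finish_job(): hands the job in, once; it reports no verdict.
The state is a dict: "time_s": time; "q": joint angles; "dq": joint speeds; "joint_torque": joint torques, N m; "eef_pos": TCP position; "ee_rot": TCP orientation; "force": force on the tool from outside, world axes, zero at the start; "moment": the same for the moment, N m; "gripper_width": finger opening in m.
Only numpy, scipy, OpenCV 4.12 (cv2) and the standard library are available. Lean on these libraries where they do the work, as an engineer would, in place of code of your own. Each camera call takes 0.05 s, during which the arm holds its last target.

### The job

Roll the round steel bar along the bench by pushing on its side, up the ramp and over into the V of the aluminium cradle, then push its near end so that it slides along the V until its far end touches the end stop. Only push it with the fingers: do not pick it up, and let it turn over as it rolls rather than dragging it. Leave the bottles and the vial where they stand.

Things in the scene. Friction and masses are not known exactly. Their poses are not given: they have to be found in the camera images.
- bar: loose smooth round steel bar, 40 mm diameter, 150 mm long, 0.3 to 0.6 kg, lying on the bench right of the cradle. Origin: centre of the bar, 20 mm above the bench. x along the bar; y, z turn as it rolls. Friction about 0.3; it coasts a few cm at most after a slow push. At the start, rolled straight in, its far end clears the end stop by 10 to 40 mm
- cradle: fixed aluminium V-cradle, 116 mm wide. Origin on the bench under the bottom line of the V. x runs along the V, away from the robot, to the end stop; y points left, the way the bar must roll; z up. Ramp, V and the 40 mm high wall behind it (y = 27 to 36 mm) span x = -65 to 65 mm; the near end is open. V bottom 3 mm high at y = 0; the flank behind it rises at 55 degrees
- crest (a point): middle of the crest between ramp and V: cradle frame x = 0, y = -19, z = 16 mm; axes as the cradle's. The ramp rises straight from bench level at cradle y = -80 mm to the crest (2.5 mm wide); behind the crest the V's front flank falls at 36 degrees
- stop (a point): centre of the face of the end stop that the bar's far end must touch: cradle frame x = 65, y = 1, z = 28 mm; axes as the cradle's. The stop is an upright plate 10 mm thick (x), 70 mm wide (y), 56 mm high; it stands at the end of the V, not of the ramp
- seat (a point): where the bar's centre is when it lies in the V with its end against the stop: cradle frame x = -10, y = -4.9, z = 30.9 mm; axes as the cradle's. The bar's near end then stands out 20 mm past the near end of the V
- vial_brown: a small brown screw-cap vial, 35 mm across, 80 mm tall, standing on the bench behind the cradle's tall wall; a bystander, origin at the centre of its underside
- bottle_redcap: a small white bottle with a red cap, 35 mm across, 74 mm tall, standing on the bench beyond the far end of the bar's path; a bystander, origin at the centre of its underside
- bottle_drop: a white bottle with a blue cap, 43 mm across, 96 mm tall, standing on the bench beyond the far end of the bar's path; a bystander, origin at the centre of its underside
Mind the look-alikes: they are no part of the job. Several things have the shape of the cradle; the one meant has the colours described above.

How it is judged:
On the way, in this order (a step that is already met when the one before it is completed fails the run):
1. the bar turns over on the bench as it is pushed towards the cradle (angle between bar's own z axis and vertical above 2 rad and height (world z) of bar below 0.03 m), for 0.02 s.
2. the bar lies in the V (y of bar in the frame of seat between -0.005 and 0.005 m and z of bar in the frame of seat between -0.004 and 0.004 m and angle between the x axis of bar and the x axis of cradle, either way round below 0.06 rad), for 0.2 s.
At the end, for the whole second after the job is handed in: The bar rests in the V, along it (within 0.06 rad; centre within 5 mm sideways and 4 mm in height of the seat), at rest, with its far end against the end stop (gap under 4 mm) (all of step 2 and x of bar in the frame of seat between -0.004 and 0.003 m and linear speed of bar below 0.01 m/s); the robot touches nothing.
It fails at once if the bar is lifted off what it rolls on (its centre more than 50 mm above the bench; rolling over the crest takes it to 36 mm) (height (world z) of bar above 0.05 m).
It fails at once if the bar falls off the bench (height (world z) of bar below 0 m).
It fails at once if the vial brown is pushed away (more than 15 mm) or knocked over (distance of vial_brown from where it was at the start of the episode above 0.015 m or angle between vial_brown's own z axis and vertical above 0.3 rad).
It fails at once if the bottle redcap is pushed away (more than 15 mm) or knocked over (distance of bottle_redcap from where it was at the start of the episode above 0.015 m or angle between bottle_redcap's own z axis and vertical above 0.3 rad).
It fails at once if the bottle drop is pushed away (more than 15 mm) or knocked over (distance of bottle_drop from where it was at the start of the episode above 0.015 m or angle between bottle_drop's own z axis and vertical above 0.3 rad).
It also fails if it takes over 53 s, if anything falls off the work surface, if the arm or the gripper's body presses on something with over 40 N, if the wrist force passes 120 N, or if a joint passes its speed limit or range.

## Working session

There is one attempt and no reset: what is moved stays moved. The work goes in short steps, Python scripts to look and compute and a tool call to move; the robot and the scene stay as the last step left them, time stands still between calls to the robot, and variables do not carry over. Pictures are saved under pics/ and viewed, and the job is handed in when it is done.

Besides the shell and the picture viewer there is one more tool, called after "Emit:" as name(argument=value, ...) on one line, values as JSON. jog_arm: Moves the arm, as the interface text tells. Its arguments: {"type":"object","properties":{"increments":{"type":"array"},"jaw":{"type":"number"},"force":{"type":"number"}},"required":["increments"]}

```bash
ls; mkdir -p pics
python3 - <<'E'
from cell import manip
import cv2,numpy as np,pickle
d={}
for n in("side","top","wrist"):
    s=manip.snapshot(n);d[n]=s
    cv2.imwrite(f"pics/{n}0.png",s["pixels"]);print(n,np.round(s["K"],1).tolist(),np.round(s["extrinsics"],3).tolist())
pickle.dump(d,open("d0.pkl","wb"))
st=manip.read_state()
for k in st:print(k,np.round(st[k],3).tolist())
E
```

```text
pics
side [[398.0, 0.0, 274.5], [0.0, 398.0, 212.6], [0.0, 0.0, 1.0]] [[0.91, -0.413, 0.019, -0.604], [-0.243, -0.572, -0.783, 0.204], [0.334, 0.709, -0.621, 0.646], [0.0, 0.0, 0.0, 1.0]]
top [[537.0, 0.0, 279.5], [0.0, 537.0, 210.0], [0.0, 0.0, 1.0]] [[0.076, -0.997, -0.005, -0.029], [-0.974, -0.073, -0.213, 0.643], [0.212, 0.021, -0.977, 0.978], [0.0, 0.0, 0.0, 1.0]]
wrist [[368.8, 0.0, 278.1], [0.0, 368.8, 211.6], [0.0, 0.0, 1.0]] [[0.32, -0.947, -0.002, -0.6], [-0.901, -0.305, 0.308, -0.04], [-0.292, -0.097, -0.951, 0.381], [0.0, 0.0, 0.0, 1.0]]
time_s 0.15
q [-1.33, 0.131, 1.489, -0.0, 1.523, -0.085]
dq [-0.0, -0.004, -0.004, 0.001, -0.0, 0.001]
joint_torque [0.001, -57.006, -50.116, -0.0, 0.009, 0.0]
eef_pos [0.192, -0.568, 0.205]
ee_rot [[0.947, 0.32, -0.0], [0.32, -0.947, 0.001], [0.0, -0.001, -1.0]]
force [0.446, -0.087, 0.665]
moment [-0.025, -0.003, -0.024]
gripper_width 0.086
```

View pics/top0.png

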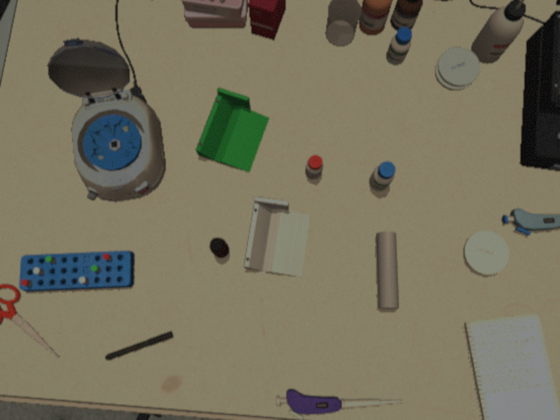

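View pics/side0.png

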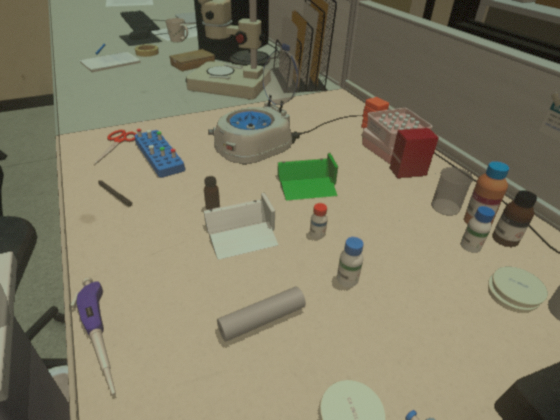

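View pics/wrist0.png

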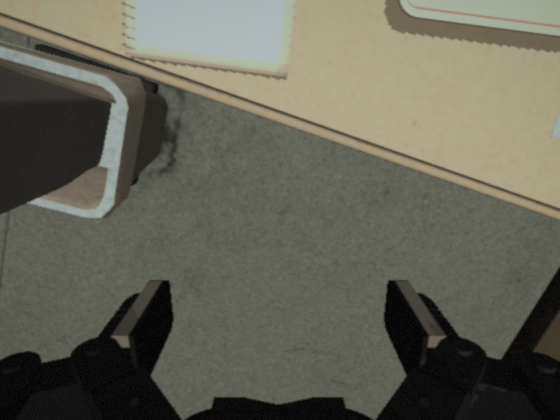

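The top view shows the aluminium cradle around (278,237) with its stop at the top, (270,202). The bar is around (388,270), the red-cap bottle at (315,165), the blue-cap bottle at (384,174) and the vial at (219,247). The green cradle at (235,130) is a decoy. I'll enlarge the view to measure.

Run:
```python
import cv2,pickle,numpy as np
d=pickle.load(open("d0.pkl","rb"))
im=d["top"]["pixels"][150:320,200:410]
cv2.imwrite("pics/topz.png",cv2.convertScaleAbs(cv2.resize(im,None,fx=3.5,fy=3.5,interpolation=cv2.INTER_CUBIC),alpha=1.3))
im=d["side"]["pixels"][180:350,190:370]
cv2.imwrite("pics/sidez.png",cv2.convertScaleAbs(cv2.resize(im,None,fx=3.5,fy=3.5,interpolation=cv2.INTER_CUBIC),alpha=1.3))
```

```text
(no output)
```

View pics/topz.png

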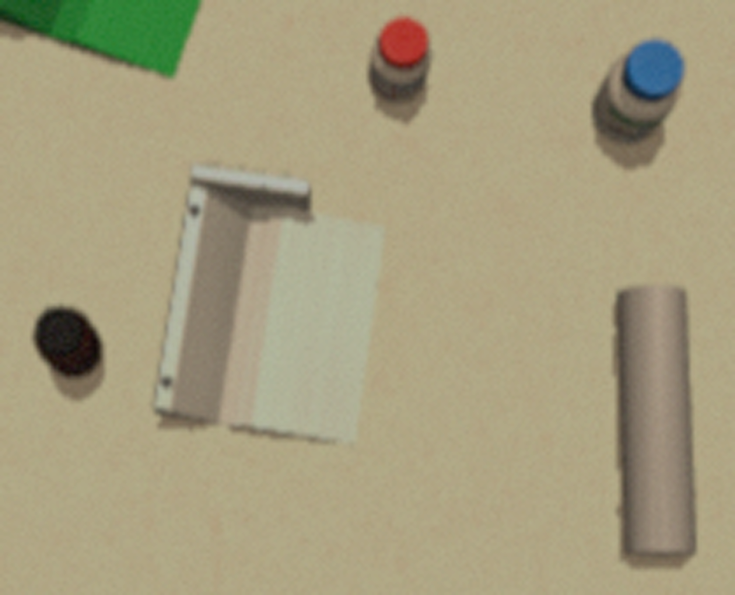

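View pics/sidez.png

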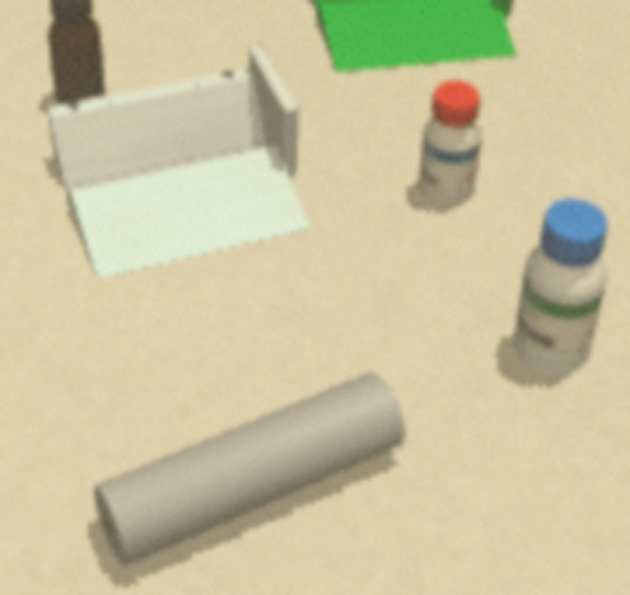

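```bash
cat > h.py <<'E'
import numpy as np,pickle
def ray(s,uv,z):
    K,T=s["K"],s["extrinsics"];R,t=T[:3,:3],T[:3,3];c=-R.T@t
    v=R.T@np.linalg.solve(K,[uv[0],uv[1],1.]);return c+v*(z-c[2])/v[2]
def cam(s):
    T=s["extrinsics"];return -T[:3,:3].T@T[:3,3]
E
python3 - <<'E'
from h import *
d=pickle.load(open("d0.pkl","rb"))
t,sd=d["top"],d["side"]
print(cam(t),cam(sd))
f=lambda p:((p[0]+.5)/3.5+200-.5,(p[1]+.5)/3.5+150-.5)
g=lambda p:((p[0]+.5)/3.5+190-.5,(p[1]+.5)/3.5+180-.5)
P={}
for n,p,z in [("rampFR",(383,226),0),("rampNR",(353,442),0),("crestF",(279,218),.016),("crestN",(253,425),.016),("wallNL",(155,410),.04),("stopTL",(192,166),.056),("stopTR",(310,184),.056),("barFLsil",(617,290),.02),("barFR",(686,288),.02),("barNL",(623,553),.02),("barNR",(695,553),.02),("barF40",(651,287),.04),("barF0",(651,287),.02),("barN40",(659,553),.04),("barN0",(659,553),.0),("vialcap",(68,336),.08),("redcap",(405,42),.074),("drop",(654,69),.096)]:
    P[n]=ray(t,f(p),z);print("top",n,np.round(P[n],4))
for n,p,z in [("rampFR",(308,226),0),("rampNR",(103,276),0),("wallNL",(52,108),.04),("stopR",(296,108),.056),("barFtop",(372,374),.04),("barNtop",(103,485),.04),("barNcen",(115,525),.02),("barNbot",(127,562),.0)]:
    P["s"+n]=ray(sd,g(p),z);print("side",n,np.round(P["s"+n],4))
for a,b in [("rampFR","rampNR"),("crestF","crestN"),("srampFR","srampNR")]:
    v=P[a]-P[b];print(a,np.linalg.norm(v),np.degrees(np.arctan2(v[1],v[0])))
v=(P["barFLsil"]+P["barFR"]-P["barNL"]-P["barNR"])/2;print("bar",np.linalg.norm(v),np.degrees(np.arctan2(v[1],v[0])))
E
```

```text
[ 0.4209536  -0.00247047  1.09220937] [ 0.38352939 -0.59025258  0.57279118]
top rampFR [ 0.6538 -0.0408  0.    ]
top rampNR [ 0.5249 -0.0316  0.    ]
top crestF [0.6506 0.0208 0.016 ]
top crestN [0.5287 0.0265 0.016 ]
top wallNL [0.5306 0.0812 0.04  ]
top stopTL [0.6685 0.0715 0.056 ]
top stopTR [0.663 0.004 0.056]
top barFLsil [ 0.6219 -0.1773  0.02  ]
top barFR [ 0.6261 -0.217   0.02  ]
top barNL [ 0.4725 -0.1863  0.02  ]
top barNR [ 0.4755 -0.2266  0.02  ]
top barF40 [ 0.6213 -0.1932  0.04  ]
top barF0 [ 0.6251 -0.1969  0.02  ]
top barN40 [ 0.473  -0.2027  0.04  ]
top barN0 [ 0.475  -0.2103  0.    ]
top vialcap [0.5629 0.1289 0.08  ]
top redcap [ 0.745  -0.0437  0.074 ]
top drop [ 0.7327 -0.1806  0.096 ]
side rampFR [ 0.6537 -0.0369  0.    ]
side rampNR [ 0.5276 -0.0285  0.    ]
side wallNL [0.5343 0.0835 0.04  ]
side stopR [0.6641 0.0062 0.056 ]
side barFtop [ 0.6189 -0.1864  0.04  ]
side barNtop [ 0.4752 -0.1965  0.04  ]
side barNcen [ 0.4767 -0.2054  0.02  ]
side barNbot [ 0.4787 -0.2131  0.    ]
rampFR 0.12919373294160033 -4.048952234498841
crestF 0.12197793219605062 -2.649580008053011
srampFR 0.12643286860566727 -3.793325850836105
bar 0.15026639419818413 3.5380642659370625
```

Emit:
jog_arm(increments=[0.036,-0.014,0,-6.25,0.073,-0.029,0,-12.5,0.109,-0.043,0,-18.75,0.145,-0.057,0,-25,0.182,-0.072,0,-31.25,0.218,-0.086,0,-37.5,0.254,-0.1,0,-43.75,0.291,-0.115,0,-50,0.327,-0.129,0,-56.25,0.363,-0.143,0,-62.5,0.4,-0.158,0,-68.75,0.436,-0.172,0,-75], jaw=1)

```text
time_s: 1.35
eef_pos: [0.5509, -0.264, 0.2052]
ee_rot: [[-0.069, 0.998, -0.001], [0.998, 0.069, 0.002], [0.002, -0.001, -1.0]]
force: [0.2, -0.5, -0.1]
gripper_width: 0.0854
```

Run:
```python
from cell import manip
import cv2,pickle
d={n:manip.snapshot(n) for n in("wrist","side")}
for n in d: cv2.imwrite(f"pics/{n}1.png",d[n]["pixels"])
pickle.dump(d,open("d1.pkl","wb"))
```

```text
(no output)
```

View pics/wrist1.png

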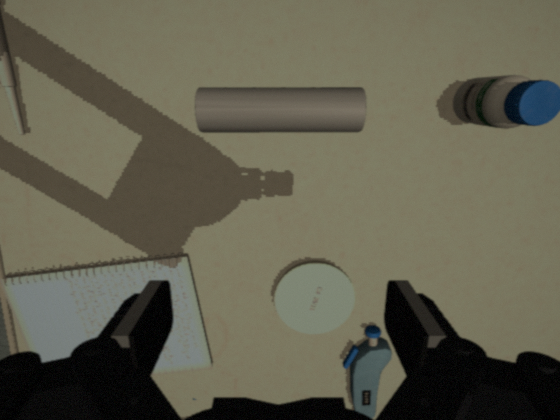

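View pics/side1.png

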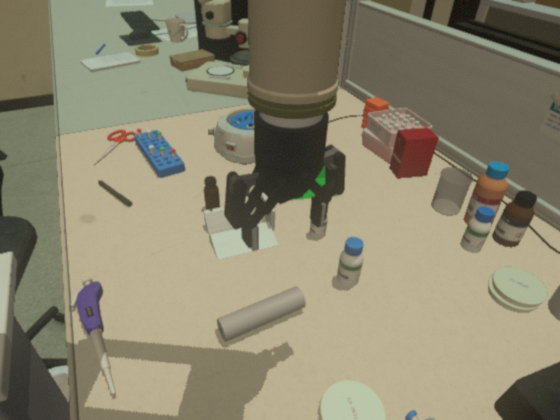

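The wrist view shows the bar level at columns 195–366 and rows 87–132, so it's parallel to the jaw line and centred at column 280. I'll check its distance before descending.

Run:
```python
from h import *
d=pickle.load(open("d1.pkl","rb"));w=d["wrist"]
print(cam(w))
for p,z in [((195,110),.02),((366,109),.02),((280,87),.02),((280,132),.02),((355,300),0.0),((315,262),0.01)]:
    print(p,np.round(ray(w,p,z),4))
```

```text
[ 0.54604506 -0.18574383  0.37414124]
(195, 110) [ 0.4702 -0.2064  0.02  ]
(366, 109) [ 0.6281 -0.1946  0.02  ]
(280, 87) [ 0.5473 -0.1808  0.02  ]
(280, 132) [ 0.5502 -0.2209  0.02  ]
(355, 300) [ 0.6503 -0.4071  0.    ]
(315, 262) [ 0.598  -0.3576  0.01  ]
```

Emit:
jog_arm(increments=[0,0,0.04,0,0,0,0.08,0,0,0,0.12,0,0,0,0.16,0,0,0,0.185,0,0,0,0.2,0,0,0,0.2,0])

```text
time_s: 2.15
eef_pos: [0.5506, -0.2603, 0.0023]
ee_rot: [[-0.071, 0.997, -0.004], [0.997, 0.071, 0.005], [0.006, -0.004, -1.0]]
force: [-0.2, 0.2, 0.4]
gripper_width: 0.0854
```

Run:
```python
from cell import manip
import cv2
s=manip.snapshot("side")["pixels"][190:370,180:380]
cv2.imwrite("pics/side2.png",cv2.convertScaleAbs(cv2.resize(s,None,fx=3.3,fy=3.3),alpha=1.4))
```

```text
(no output)
```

View pics/side2.png

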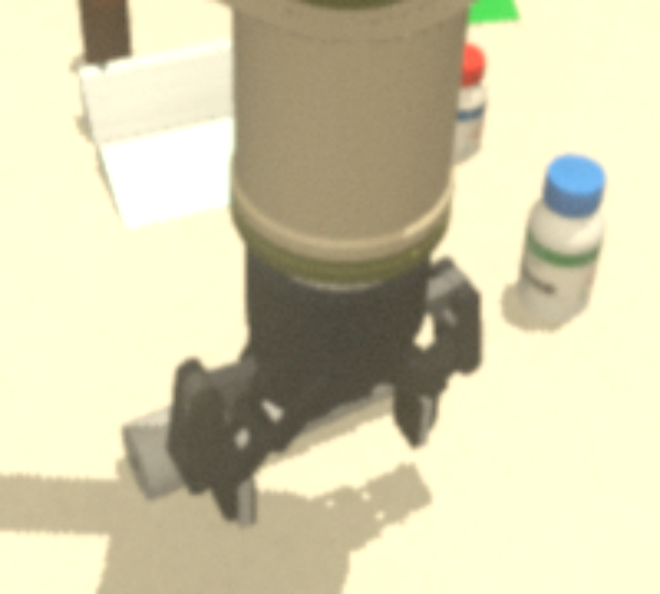

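Emit:
jog_arm(increments=[0.008,0,0,0,0.016,0.001,0,0,0.022,0.001,0,0,0.026,0.002,0,0,0.03,0.002,0,0,0.034,0.002,0,0.4,0.038,0.003,0,0.8,0.042,0.003,0,1.2,0.046,0.003,0,1.6,0.05,0.004,0,2.0,0.054,0.004,0,2.4,0.058,0.004,0,2.8])

```text
time_s: 3.4
eef_pos: [0.5519, -0.2026, 0.0047]
ee_rot: [[-0.022, 1.0, -0.001], [1.0, 0.022, 0.004], [0.004, -0.001, -1.0]]
force: [-0.5, 1.0, 0.5]
gripper_width: 0.0859
```

Run:
```python
from cell import manip
import cv2
for n in("wrist","side"):
    s=manip.snapshot(n)["pixels"]
    if n=="side": s=s[180:360,170:390]
    cv2.imwrite(f"pics/{n}3.png",cv2.convertScaleAbs(cv2.resize(s,None,fx=1 if n=="wrist" else 3,fy=1 if n=="wrist" else 3),alpha=1.4))
```

```text
(no output)
```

View pics/wrist3.png

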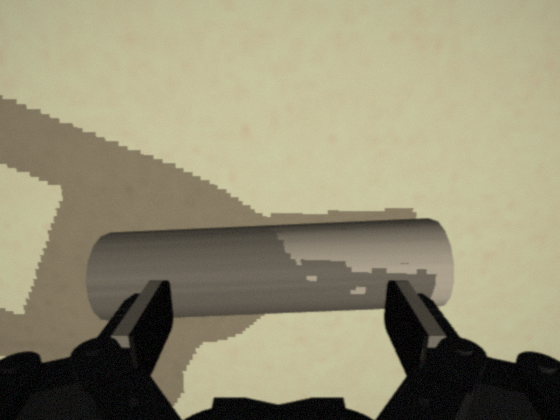

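View pics/side3.png

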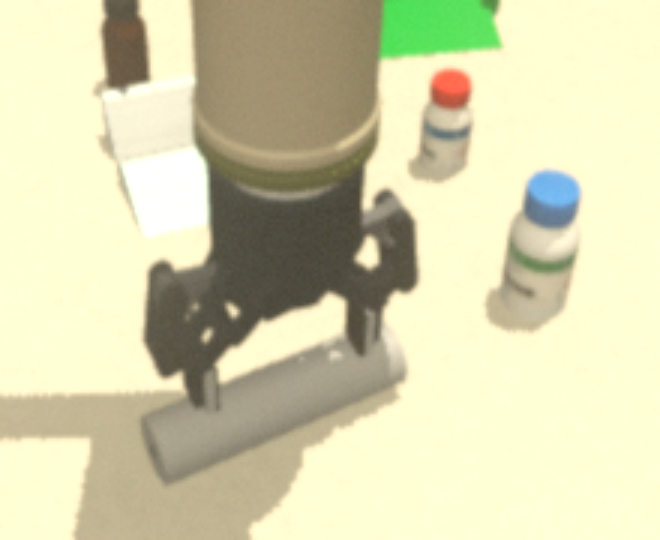

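```bash
cat >> h.py <<'E'
def proj(s,p):
    q=s["extrinsics"]@np.r_[p,1];q=s["K"]@q[:3];return q[:2]/q[2]
E
python3 - <<'E'
from h import *
from cell import manip
w=manip.snapshot("wrist");s=manip.snapshot("side");st=manip.read_state()
for p in [(95,275),(445,263)]: print(np.round(ray(w,p,.02),4))
for p in [(270,229),(270,314)]: print(np.round(ray(w,p,.02),4))
g=lambda p:(p[0]/3+170,p[1]/3+180)
for p,z in [((145,430),.03),((167,478),0.),((400,375),.01),((208,410),.015),((208,410),.03),((208,410),.04),((208,410),0.05),((365,352),.015),((365,352),.03),((365,352),.04)]: print(p,z,np.round(ray(s,g(p),z),4))
R=st["ee_rot"];c=np.array(st["eef_pos"])
for y in(-.05,.05):
  for z in (0,-.013,-.03): 
    q=c+R@[-.011,y,z];uv=proj(s,q);print(np.round(q,3),(uv-[170,180])*3, proj(w,q))
print(c)
E
```

```text
[ 0.4676 -0.2063  0.02  ]
[ 0.6286 -0.1963  0.02  ]
[ 0.5483 -0.1816  0.02  ]
[ 0.549  -0.2251  0.02  ]
(145, 430) 0.03 [ 0.4727 -0.1982  0.03  ]
(167, 478) 0.0 [ 0.4788 -0.2114  0.    ]
(400, 375) 0.01 [ 0.625  -0.2069  0.01  ]
(208, 410) 0.015 [ 0.5118 -0.1887  0.015 ]
(208, 410) 0.03 [ 0.5084 -0.1995  0.03  ]
(208, 410) 0.04 [ 0.5061 -0.2067  0.04  ]
(208, 410) 0.05 [ 0.5038 -0.2139  0.05  ]
(365, 352) 0.015 [ 0.6116 -0.1869  0.015 ]
(365, 352) 0.03 [ 0.6055 -0.1977  0.03  ]
(365, 352) 0.04 [ 0.6014 -0.205   0.04  ]
[ 0.502 -0.215  0.005] [208.8597659  463.38718994] [179.28463964 277.79486528]
[ 0.502 -0.215  0.018] [208.07117359 449.28751006] [172.34371951 290.85408276]
[ 0.502 -0.215  0.035] [207.00979201 430.31047958] [161.64581053 310.98200776]
[ 0.602 -0.213  0.005] [369.21996765 400.907737  ] [375.12950149 277.81264213]
[ 0.602 -0.213  0.018] [370.36761419 386.79208586] [381.95311808 290.87042238]
[ 0.602 -0.213  0.035] [371.90996985 367.82165066] [392.46986825 310.99544124]
[ 0.55188716 -0.20283244  0.00471063]
```

The bar hasn't moved, and the open fingertips appear to have passed just above it. I'll triangulate the tip height from the earlier side picture: tips at (245,522) and (418,443) in the enlarged view.

Run:
```python
from h import *
s=pickle.load(open("d1.pkl","rb"))["side"]
for nm,p,y0,zc in [("near2",(245/3.3+180,522/3.3+190),-.2603,.0023),("far2",(418/3.3+180,443/3.3+190),-.2603,.0023),("near3",(208/3+170,410/3+180),-.2026,.0047),("far3",(365/3+170,352/3+180),-.2026,.0047)]:
  for off in(-.011,0,.011):
    lo=ray(s,p,0);hi=ray(s,p,.1);t=(y0+off-lo[1])/(hi[1]-lo[1]);q=lo+t*(hi-lo);print(nm,off,np.round(q,4),"behind tcp",round(q[2]-zc,4))
```

```text
near2 -0.011 [ 0.5059 -0.2713  0.0428] behind tcp 0.0405
near2 0 [ 0.5101 -0.2603  0.0245] behind tcp 0.0222
near2 0.011 [ 0.5143 -0.2493  0.0063] behind tcp 0.004
far2 -0.011 [ 0.594  -0.2713  0.0529] behind tcp 0.0506
far2 0 [ 0.6012 -0.2603  0.035 ] behind tcp 0.0327
far2 0.011 [ 0.6085 -0.2493  0.0171] behind tcp 0.0148
near3 -0.011 [ 0.5039 -0.2136  0.0495] behind tcp 0.0448
near3 0 [ 0.5074 -0.2026  0.0343] behind tcp 0.0296
near3 0.011 [ 0.5109 -0.1916  0.019 ] behind tcp 0.0143
far3 -0.011 [ 0.5965 -0.2136  0.052 ] behind tcp 0.0473
far3 0 [ 0.6027 -0.2026  0.0367] behind tcp 0.032
far3 0.011 [ 0.609  -0.1916  0.0215] behind tcp 0.0168
```

Emit:
jog_arm(increments=[-0.015,0,0,0,-0.03,0,0,-1,-0.045,0,0,-2,-0.058,0,0,-2.4,-0.058,0,0,-2.4,-0.058,0,0,-2.4], jaw=0.5)

```text
time_s: 4.2
eef_pos: [0.553, -0.2613, 0.0044]
ee_rot: [[-0.063, 0.998, -0.001], [0.998, 0.063, 0.004], [0.004, -0.001, -1.0]]
force: [-0.1, 0.2, 0.0]
gripper_width: 0.0423
```

Run:
```python
from cell import manip
import cv2,pickle
d={}
for n in("wrist","side"):
    s=manip.snapshot(n);d[n]=s;s=s["pixels"]
    if n=="side": s=s[240:370,200:360]
    cv2.imwrite(f"pics/{n}4.png",cv2.convertScaleAbs(cv2.resize(s,None,fx=1 if n=="wrist" else 4.5,fy=1 if n=="wrist" else 4.5),alpha=1.4))
pickle.dump(d,open("d4.pkl","wb"))
print(manip.read_state()["eef_pos"],manip.read_state()["gripper_width"])
```

```text
[ 0.5530848  -0.26038442  0.00430583] 0.043085478458343124
```

View pics/side4.png

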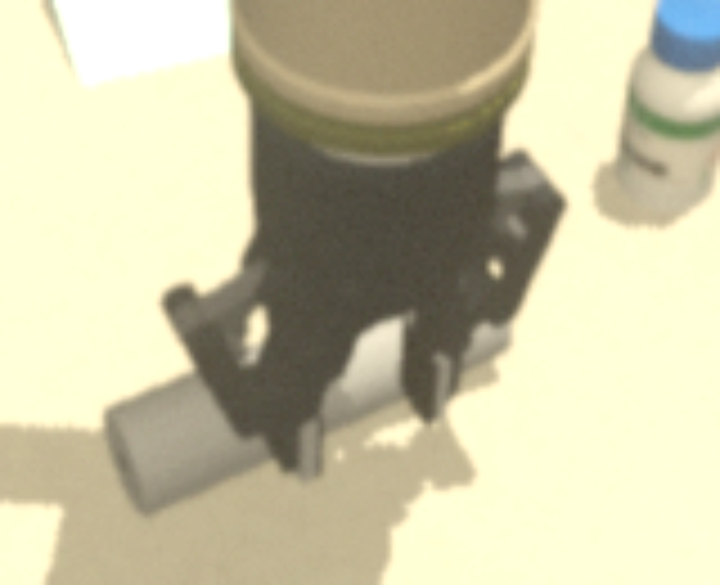

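View pics/wrist4.png

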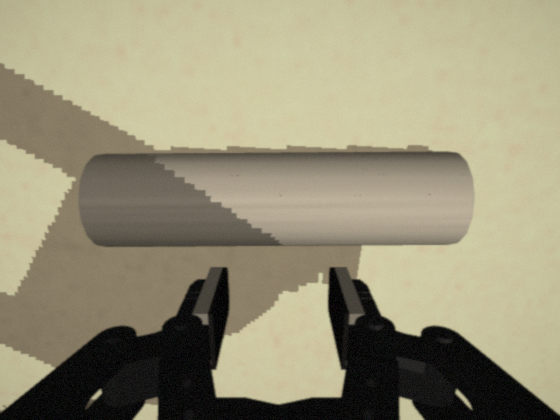

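Run:
```python
from h import *
d=pickle.load(open("d4.pkl","rb"));w=d["wrist"]
T=w["extrinsics"];R,t=T[:3,:3],T[:3,3]
for uv,dep in [((228,268),.155),((330,268),.155),((280,152),.285),]:
    c=np.linalg.solve(w["K"],[*uv,1])*dep;print(np.round(R.T@(c-t),4))
for p in [(80,200),(472,200),(280,152),(280,245)]:print(np.round(ray(w,p,.02),4))
s=d["side"]
for p,x in [((320,475),.5316),((435,418),.5746),((288,470),.52),]:
    p=(p[0]/4.5+200,p[1]/4.5+240);lo=ray(s,p,0);hi=ray(s,p,.1);
    for y in(-.271,-.26,-.25):
        q=lo+(y-lo[1])/(hi[1]-lo[1])*(hi-lo);print(p,np.round(q,4))
```

```text
[ 0.532  -0.2544  0.033 ]
[ 0.5748 -0.2516  0.033 ]
[ 0.5527 -0.2262 -0.112 ]
[ 0.4658 -0.2326  0.02  ]
[ 0.635  -0.2217  0.02  ]
[ 0.5508 -0.2064  0.02  ]
[ 0.5536 -0.248   0.02  ]
(271.1111111111111, 345.55555555555554) [ 0.5338 -0.271   0.032 ]
(271.1111111111111, 345.55555555555554) [ 0.539  -0.26    0.0134]
(271.1111111111111, 345.55555555555554) [ 0.5437 -0.25   -0.0036]
(296.6666666666667, 332.8888888888889) [ 0.5775 -0.271   0.0395]
(296.6666666666667, 332.8888888888889) [ 0.5841 -0.26    0.0211]
(296.6666666666667, 332.8888888888889) [ 0.5902 -0.25    0.0044]
(264.0, 344.44444444444446) [ 0.5219 -0.271   0.0423]
(264.0, 344.44444444444446) [ 0.5267 -0.26    0.024 ]
(264.0, 344.44444444444446) [ 0.531  -0.25    0.0074]
```

The wrist view shows the bar moved about 25 mm back, to y ≈ -0.227 and still parallel, when the fingertips grazed its top. At half opening, both views put the tips at z ≈ 0.033, about 28 mm behind the TCP. I'll back off and then descend under force watch.

Emit:
jog_arm(increments=[-0.01,0,0,0,-0.02,0,0,0,-0.02,0,0.003,0,-0.02,0,0.006,0,-0.02,0,0.009,0,-0.02,0,0.012,0,-0.02,0,0.012,0])

```text
time_s: 5.0
eef_pos: [0.5538, -0.2797, -0.0087]
ee_rot: [[-0.065, 0.998, -0.003], [0.998, 0.065, 0.005], [0.005, -0.003, -1.0]]
force: [0.3, -0.6, -0.6]
gripper_width: 0.0429
```

Run:
```python
from cell import manip
import cv2,pickle
d={}
for n in("wrist","side"):
    s=manip.snapshot(n);d[n]=s;s=s["pixels"]
    if n=="side": s=s[240:370,200:360]
    cv2.imwrite(f"pics/{n}5.png",cv2.convertScaleAbs(cv2.resize(s,None,fx=1 if n=="wrist" else 4.5,fy=1 if n=="wrist" else 4.5),alpha=1.4))
pickle.dump(d,open("d5.pkl","wb"))
st=manip.read_state();print(st["eef_pos"],st["force"])
```

```text
[ 0.55422676 -0.28001952 -0.00801427] [ 0.69581879 -0.11089809 -0.04597029]
```

View pics/side5.png

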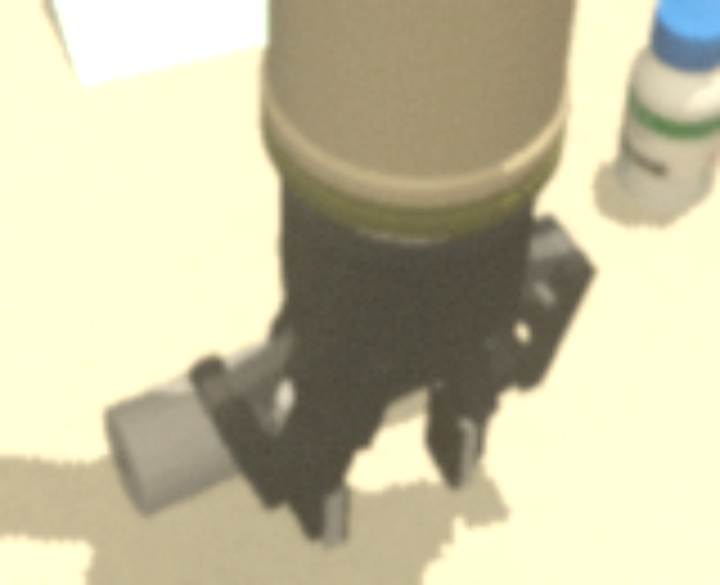

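View pics/wrist5.png

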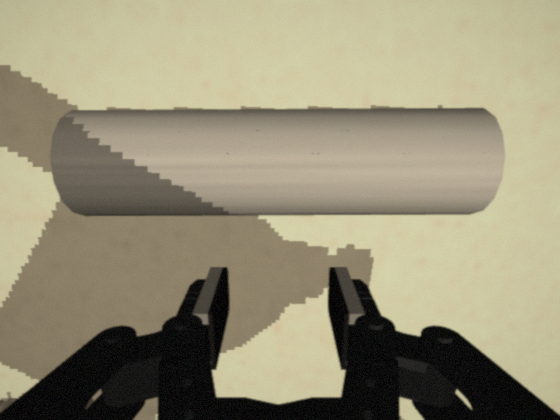

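Still no contact at TCP z = -0.008, which confirms the tips sit at about z = 0.02. I'll lower another 7 mm and push.

Emit:
jog_arm(increments=[0,0,0.004,0,0,0,0.007,0,0.008,0,0.007,0,0.016,0,0.007,0,0.022,0,0.007,0,0.026,0,0.007,0,0.03,0,0.007,0,0.034,0,0.007,0.3,0.038,0.001,0.007,0.6,0.042,0.001,0.007,0.9,0.046,0.001,0.007,1.2,0.05,0.001,0.007,1.5])

```text
time_s: 6.3
eef_pos: [0.5519, -0.2298, -0.0148]
ee_rot: [[-0.038, 0.999, -0.002], [0.999, 0.038, 0.004], [0.005, -0.002, -1.0]]
force: [0.4, -0.3, 0.5]
gripper_width: 0.0424
```

Run:
```python
from cell import manip
import cv2,pickle
d={}
for n in("wrist","side"):
    s=manip.snapshot(n);d[n]=s;s=s["pixels"]
    if n=="side": s=s[240:370,200:360]
    cv2.imwrite(f"pics/{n}6.png",cv2.convertScaleAbs(cv2.resize(s,None,fx=1 if n=="wrist" else 4.5,fy=1 if n=="wrist" else 4.5),alpha=1.4))
pickle.dump(d,open("d6.pkl","wb"))
st=manip.read_state();print(st["eef_pos"],st["force"])
```

```text
[ 0.55184688 -0.22935674 -0.01490517] [ 1.0273725   0.49891486 -0.77105502]
```

View pics/side6.png

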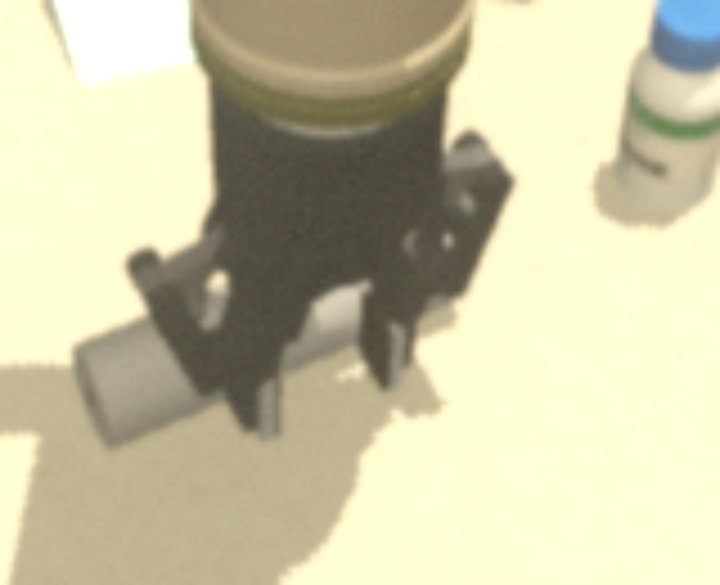

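View pics/wrist6.png

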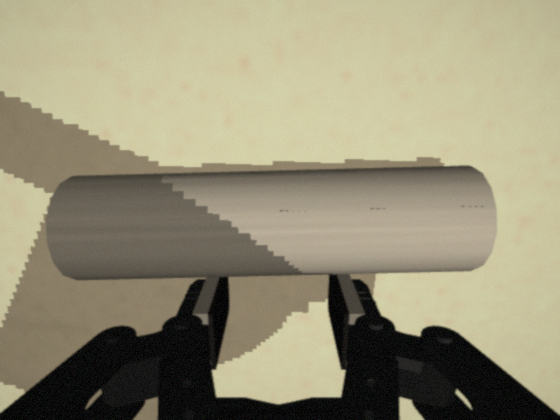

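The bar now rolls ahead of the fingertips: its near end moved from (150,515) to (110,447) in the enlarged side view. I'll carry on pushing while turning towards the cradle's heading.

Emit:
jog_arm(increments=[0.004,0,0,0.2,0.009,0,0,0.5,0.014,0.001,0,0.8,0.019,0.001,0,1.1,0.024,0.001,0,1.4,0.029,0.001,0,1.8,0.034,0.001,0,2.2,0.039,0.001,0,2.6,0.044,0.002,0,3.0,0.049,0.002,0,3.4,0.054,0.002,0,3.8,0.059,0.002,0,4.2])

```text
time_s: 7.6
eef_pos: [0.5515, -0.17, -0.0146]
ee_rot: [[0.035, 0.999, -0.002], [0.999, -0.035, 0.005], [0.005, -0.002, -1.0]]
force: [0.3, -0.9, -0.4]
gripper_width: 0.0423
```

Emit:
jog_arm(increments=[0.004,0,0,0.2,0.009,0,0,0.5,0.014,0,0,0.8,0.019,0,0,1.1,0.024,0,0,1.4,0.029,0,0,1.6,0.034,0,0,1.8,0.038,0,0,2.0,0.042,0,0,2.0,0.046,0,0,2.0,0.05,0,0,2.0,0.054,0,0,2.0])

```text
time_s: 8.8
eef_pos: [0.5535, -0.1157, -0.0143]
ee_rot: [[0.07, 0.998, -0.002], [0.998, -0.07, 0.005], [0.005, -0.003, -1.0]]
force: [-0.2, 0.4, 0.5]
gripper_width: 0.0428
```

Run:
```python
from cell import manip
import cv2,pickle
d={}
for n in("wrist","side","top"):
    s=manip.snapshot(n);d[n]=s;s=s["pixels"]
    if n=="side": s=s[200:330,170:330]
    cv2.imwrite(f"pics/{n}7.png",cv2.convertScaleAbs(cv2.resize(s,None,fx=4.5 if n=="side" else 1,fy=4.5 if n=="side" else 1),alpha=1.4))
pickle.dump(d,open("d7.pkl","wb"))
st=manip.read_state();print(st["eef_pos"],st["force"])
```

```text
[ 0.5534022  -0.11570788 -0.01439763] [-0.99597793  0.35179212  0.28329049]
```

View pics/side7.png

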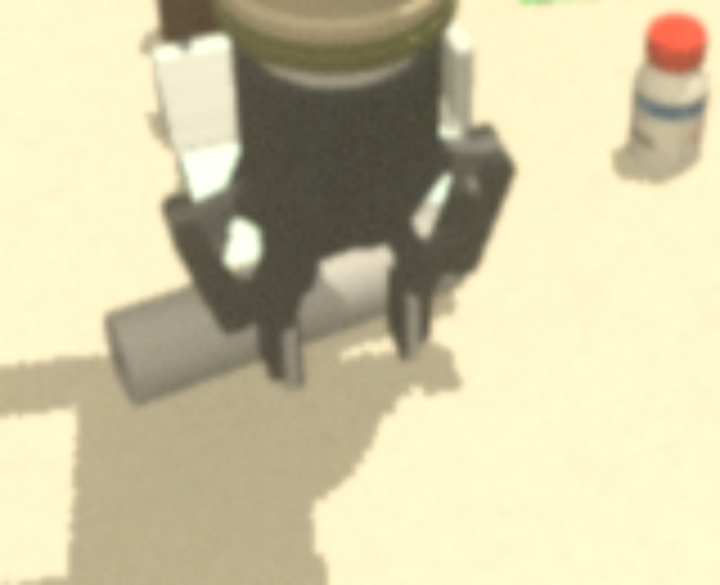

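View pics/wrist7.png

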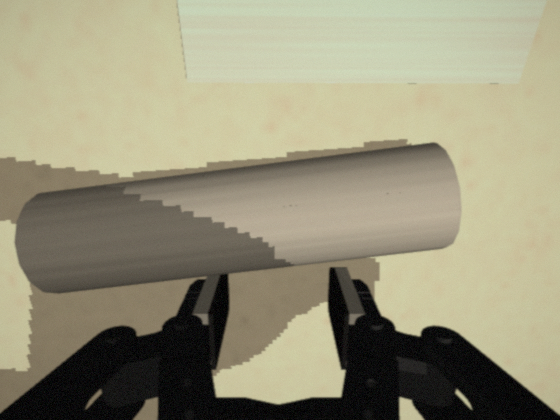

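View pics/top7.png

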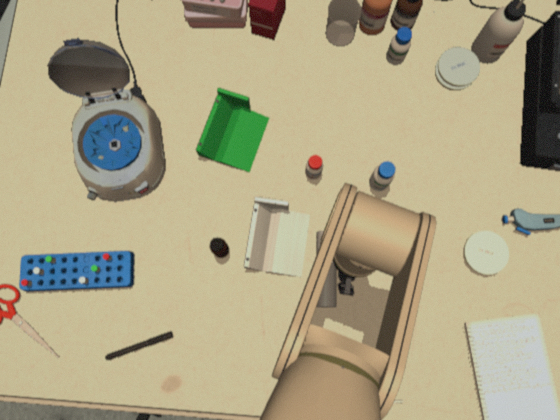

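The wrist view shows the ramp edge level at row 80, so the tool matches the cradle. The bar still lies 6–7° off and is centred at column 238, so it rolls freely without turning. I'll measure it, then turn it with a couple: one open finger on each side, set diagonally.

```bash
cat >> h.py <<'E'
def barpose(s,top,bot,ends):
    # top/bot: two pixels of each silhouette edge -> axis line at z=.02 ; ends: pixels (near,far), z guess
    c=cam(s)
    def n(a,b):
        u=ray(s,a,0)-c;v=ray(s,b,0)-c;k=np.cross(u,v);k/=np.linalg.norm(k);return k if k[1]>0 else -k
    n1,n2=n(*top),n(*bot); k=n1+n2;k/=np.linalg.norm(k)   # bisecting plane through c
    # k.(p-c)=0 at z=.02
    f=lambda x:c[1]-(k[0]*(x-c[0])+k[2]*(.02-c[2]))/k[1]
    half=np.arccos(np.clip(n1@n2,-1,1))/2
    p=np.array([c[0],f(c[0]),.02]);d=np.array([1,f(c[0]+1)-f(c[0]),0]);d/=np.linalg.norm(d)
    dist=np.linalg.norm(np.cross(c-p,d))
    print("axis y=%.4f at x=%.4f yaw %.2f deg radius %.4f"%(p[1],p[0],np.degrees(np.arctan2(d[1],d[0])),dist*np.sin(half)))
    for e,z in ends: print(" end",np.round(ray(s,e,z),4))
    return p,d
E
python3 - <<'E'
from h import *
d=pickle.load(open("d7.pkl","rb"));w=d["wrist"]
barpose(w,((45,195),(435,143)),((45,292),(440,248)),[((18,240),.03),((460,205),.03),((18,240),.04),((460,205),.04)])
for p in [(187,80),(521,82)]: print(np.round(ray(w,p,0),4))
E
```

```text
axis y=-0.0820 at x=0.5598 yaw 3.40 deg radius 0.0194
 end [ 0.4613 -0.082   0.03  ]
 end [ 0.6209 -0.0797  0.03  ]
 end [ 0.4692 -0.0785  0.04  ]
 end [ 0.616  -0.0763  0.04  ]
[ 0.5239 -0.0302  0.    ]
[ 0.6556 -0.0402  0.    ]
```

Emit:
jog_arm(increments=[-0.01,0,0,0,-0.012,0,-0.025,0,-0.012,0,-0.045,-7.5,0,-0.003,-0.05,-15,0.012,-0.007,-0.05,-22.5,0.022,-0.01,-0.05,-30,0.032,-0.014,-0.05,-37.5,0.032,-0.014,-0.05,-45,0.032,-0.014,-0.05,-52.5,0.032,-0.014,-0.05,-60,0.032,-0.014,-0.05,-67.5,0.032,-0.014,-0.05,-67.5], jaw=1)

```text
time_s: 10.15
eef_pos: [0.5418, -0.0838, 0.0358]
ee_rot: [[-0.896, 0.444, -0.002], [0.444, 0.896, 0.005], [0.004, 0.003, -1.0]]
force: [-0.3, -0.1, -0.5]
gripper_width: 0.0853
```

```bash
cat > look.py <<'E'
import sys
from cell import manip
import cv2,pickle,numpy as np
i=sys.argv[1];d={}
for n in sys.argv[2:]:
    s=manip.snapshot(n);d[n]=s;s=s["pixels"]
    f=1
    if n=="side": s=s[180:310,170:330];f=4.5
    cv2.imwrite(f"pics/{n}{i}.png",cv2.convertScaleAbs(cv2.resize(s,None,fx=f,fy=f),alpha=1.4))
pickle.dump(d,open(f"d{i}.pkl","wb"))
st=manip.read_state();print(st["time_s"],np.round(st["eef_pos"],4),np.round(st["force"],2),np.round(st["q"],2))
E
python3 look.py 8 wrist side
```

```text
10.25 [ 0.5418 -0.0836  0.0358] [-0.07  0.78  0.64] [-0.25  0.15  1.8   0.    1.2  -1.36]
```

View pics/side8.png

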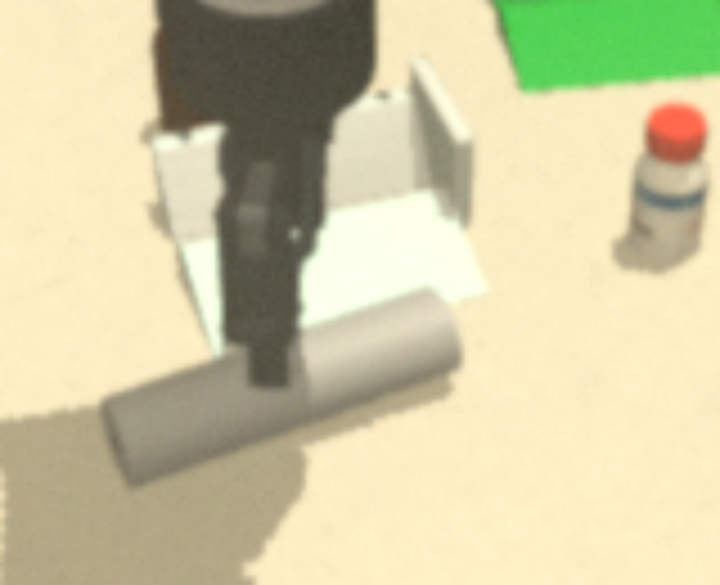

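View pics/wrist8.png

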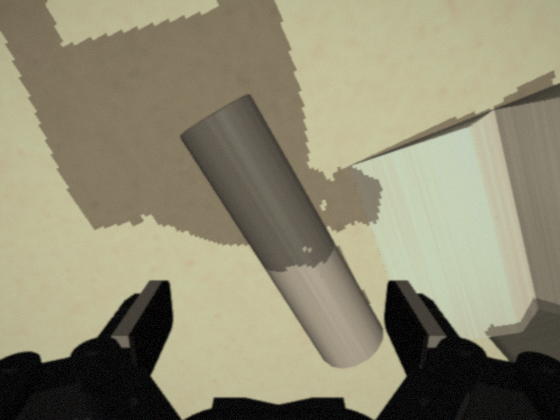

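Run:
```python
from h import *
d=pickle.load(open("d8.pkl","rb"));w=d["wrist"]
barpose(w,((251,98),(382,325)),((181,135),(325,357)),[((215,115),.03),((345,366),.03),((345,366),.01)])
g=lambda p:(p[0]/4.5+170,p[1]/4.5+180)
s=d["side"]
for p,z in [((105,405),.03),((130,487),0),((428,288),.04),((460,350),.015)]:print(np.round(ray(s,g(p),z),4))
```

```text
axis y=-0.0808 at x=0.4717 yaw 3.73 deg radius 0.0191
 end [ 0.4675 -0.0795  0.03  ]
 end [ 0.6229 -0.0812  0.03  ]
 end [ 0.6402 -0.0848  0.01  ]
[ 0.4671 -0.0676  0.03  ]
[ 0.4689 -0.0878  0.    ]
[ 0.6125 -0.0652  0.04  ]
[ 0.6204 -0.0827  0.015 ]
```

Emit:
jog_arm(increments=[0.002,0.006,0,0,0.002,0.006,0.015,0,0.002,0.006,0.03,0,0.002,0.006,0.04,0,0.002,0.006,0.048,0,0.002,0.006,0.048,0])

```text
time_s: 10.85
eef_pos: [0.5409, -0.0768, -0.0144]
ee_rot: [[-0.893, 0.45, -0.006], [0.45, 0.893, 0.006], [0.008, 0.002, -1.0]]
force: [0.3, 0.2, -0.0]
gripper_width: 0.085
```

```bash
python3 look.py 9 wrist side
```

```text
10.95 [ 0.5424 -0.0771 -0.0125] [ 0.62 -0.61  0.37] [-0.24  0.21  1.82  0.    1.11 -1.34]
```

View pics/side9.png

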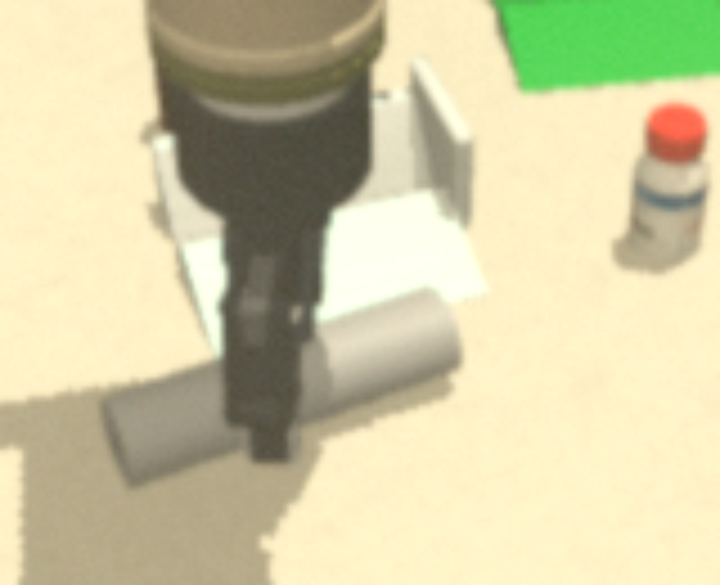

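View pics/wrist9.png

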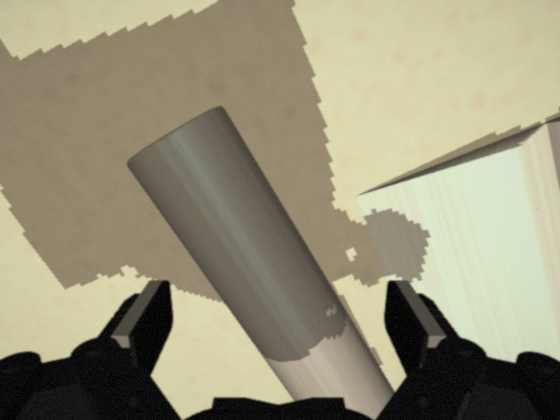

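Emit:
jog_arm(increments=[0,0,0,3,0,0,0,6,0,0,0,9,0,0,0,12,0,0,0,14,0,0,0,16,0,0,0,18,0,0,0,20,0,0,0,22,0,0,0,24,0,0,0,25,0,0,0,25])

```text
time_s: 12.15
eef_pos: [0.5432, -0.0773, -0.0116]
ee_rot: [[-0.619, 0.785, -0.001], [0.785, 0.619, 0.004], [0.004, 0.002, -1.0]]
force: [0.1, 0.3, 1.9]
gripper_width: 0.085
```

```bash
python3 look.py 10 wrist side
```

```text
12.25 [ 0.5432 -0.0773 -0.0118] [0.12 1.17 3.22] [-0.24  0.21  1.82  0.    1.11 -0.91]
```

View pics/side10.png

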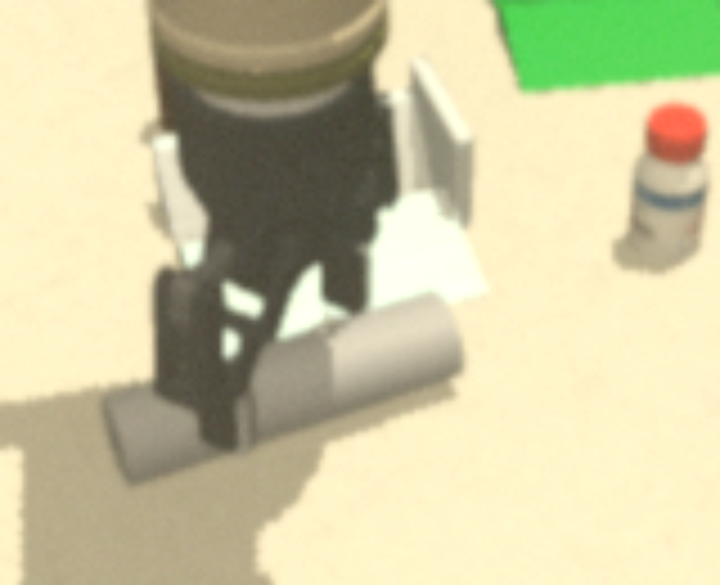

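View pics/wrist10.png

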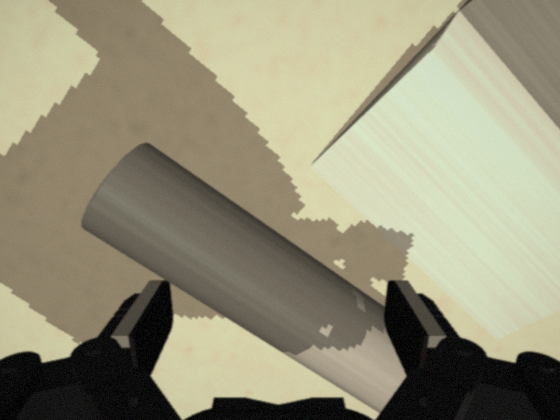

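Run:
```python
from h import *
d=pickle.load(open("d10.pkl","rb"));w=d["wrist"]
barpose(w,((148,143),(385,301)),((88,229),(290,353)),[])
```

```text
axis y=-0.0789 at x=0.4949 yaw 2.50 deg radius 0.0197
```

Emit:
jog_arm(increments=[0,0,0.002,0,0,0,0.003,1,0,0,0.003,2,0,0,0.003,3,0,0,0.003,4,0,0,0.003,5,0,0,0.003,6,0,0,0.003,7,0,0,0.003,7])

```text
time_s: 13.15
eef_pos: [0.5438, -0.0775, -0.0142]
ee_rot: [[-0.519, 0.855, -0.0], [0.855, 0.519, 0.004], [0.004, 0.002, -1.0]]
force: [0.8, -0.8, 5.1]
gripper_width: 0.0854
```

```bash
python3 look.py 11 wrist
```

```text
13.2 [ 0.5438 -0.0775 -0.0142] [ 0.48 -0.01  4.83] [-0.24  0.22  1.82  0.    1.11 -0.79]
```

View pics/wrist11.png

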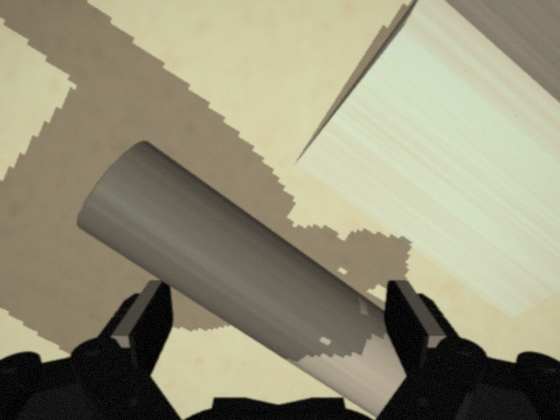

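Run:
```python
from h import *
d=pickle.load(open("d11.pkl","rb"));w=d["wrist"]
barpose(w,((148,141),(385,308)),((82,226),(290,360)),[])
a,b=ray(w,(298,160),0),ray(w,(515,317),0);print(a,b,np.degrees(np.arctan2(*(b-a)[1::-1])))
```

```text
axis y=-0.0731 at x=0.5032 yaw -6.04 deg radius 0.0197
[ 0.52455813 -0.0292731   0.        ] [ 0.65570204 -0.03938045  0.        ] -4.407109369952364
```

The bar is now at about -6°, against -4.4° for the cradle, which is near enough. I'll release it, rise and go back behind it.

Emit:
jog_arm(increments=[0,0,0,-5,0,0,0,-8,0,0,-0.02,-8,0,0,-0.045,-8,-0.01,-0.007,-0.06,-2,-0.02,-0.014,-0.06,6,-0.03,-0.021,-0.06,14,-0.038,-0.028,-0.06,22,-0.038,-0.028,-0.06,30,-0.038,-0.028,-0.06,36,-0.038,-0.028,-0.06,36])

```text
time_s: 14.3
eef_pos: [0.5391, -0.1248, 0.0449]
ee_rot: [[0.084, 0.996, -0.001], [0.996, -0.084, 0.004], [0.004, -0.002, -1.0]]
force: [0.3, -0.4, 0.7]
gripper_width: 0.0855
```

Emit:
jog_arm(increments=[0,0,0.02,0,0,0,0.04,0,0,0,0.055,0,0,0,0.061,0,0,0,0.061,0,0,0,0.061,0], jaw=0.7)

```text
time_s: 14.9
eef_pos: [0.5394, -0.1246, -0.0155]
ee_rot: [[0.083, 0.997, -0.001], [0.997, -0.083, 0.004], [0.004, -0.001, -1.0]]
force: [1.3, -0.3, 0.3]
gripper_width: 0.0597
```

```bash
python3 look.py 12 wrist side
```

```text
15.0 [ 0.5399 -0.1248 -0.0149] [-0.07 -0.6   0.03] [-0.32  0.23  1.8   0.    1.11 -0.24]
```

View pics/wrist12.png

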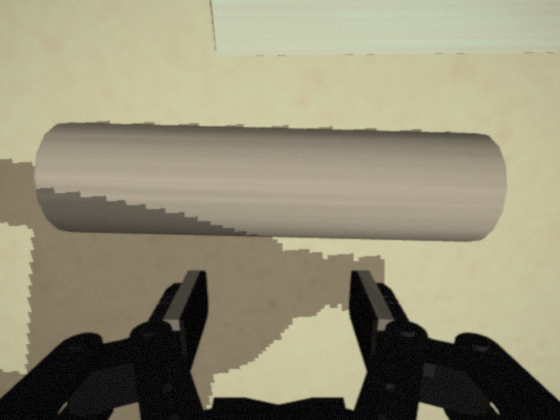

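View pics/side12.png

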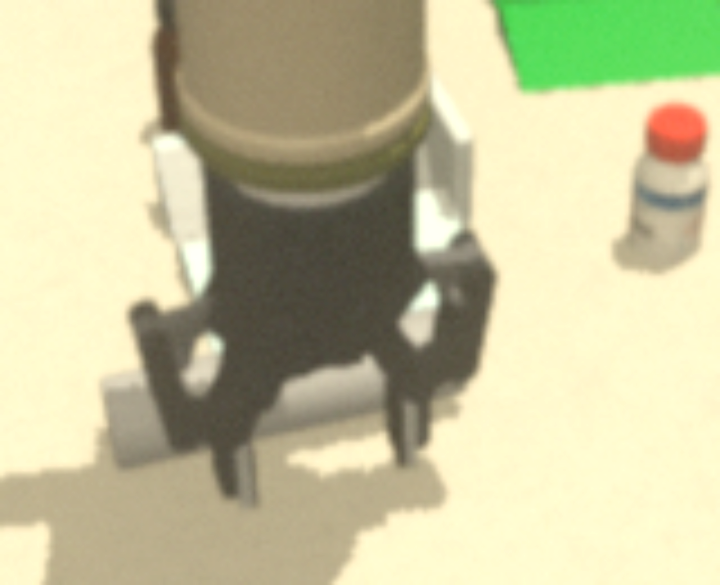

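Emit:
jog_arm(increments=[0.006,0,0,0,0.012,0,0,0,0.016,0,0,0,0.02,0,0,0,0.024,0,0,0,0.028,0,0,0,0.032,0,0,0,0.036,0,0,0,0.04,0,0,0,0.044,0,0,0,0.048,0,0,0,0.052,0,0,0])

```text
time_s: 16.2
eef_pos: [0.5443, -0.0727, -0.0147]
ee_rot: [[0.083, 0.997, 0.0], [0.997, -0.083, 0.004], [0.004, -0.0, -1.0]]
force: [0.0, -1.0, -1.0]
gripper_width: 0.0598
```

```bash
python3 look.py 13 wrist side
```

```text
16.3 [ 0.5443 -0.0724 -0.0148] [-0.31  0.87  0.14] [-0.23  0.22  1.82  0.    1.11 -0.15]
```

View pics/wrist13.png

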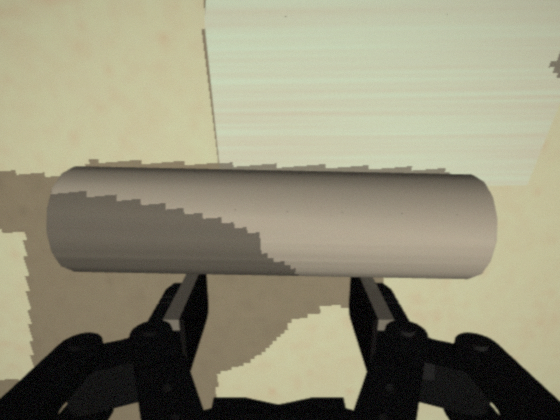

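View pics/side13.png

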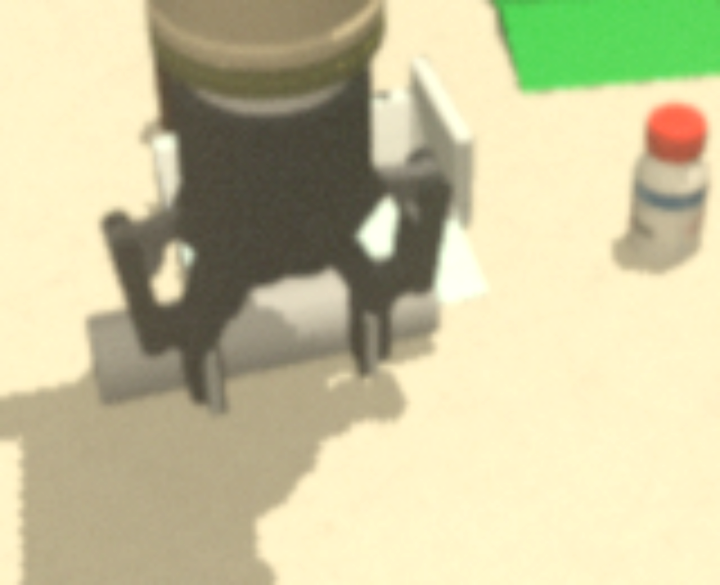

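Emit:
jog_arm(increments=[0.003,0,0,0,0.007,0,-0.001,0,0.011,0,-0.002,0,0.015,0,-0.003,0,0.019,0,-0.004,0,0.023,0,-0.005,0,0.027,0,-0.006,0,0.031,0,-0.007,0,0.035,0,-0.008,0,0.039,0,-0.009,0,0.043,0,-0.01,0,0.047,0,-0.011,0])

```text
time_s: 17.5
eef_pos: [0.549, -0.0268, -0.0026]
ee_rot: [[0.083, 0.997, 0.002], [0.997, -0.083, 0.002], [0.002, 0.001, -1.0]]
force: [-0.9, -7.1, 3.2]
gripper_width: 0.0601
```

```bash
python3 look.py 14 wrist side
```

```text
17.6 [ 0.5489 -0.0258 -0.0028] [ 0.63 -3.6   1.61] [-0.14  0.2   1.81  0.    1.13 -0.06]
```

View pics/wrist14.png

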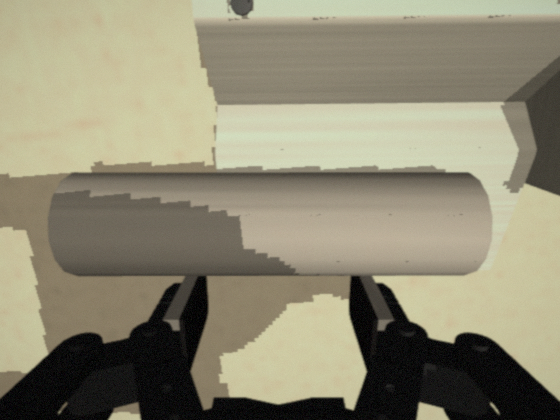

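View pics/side14.png

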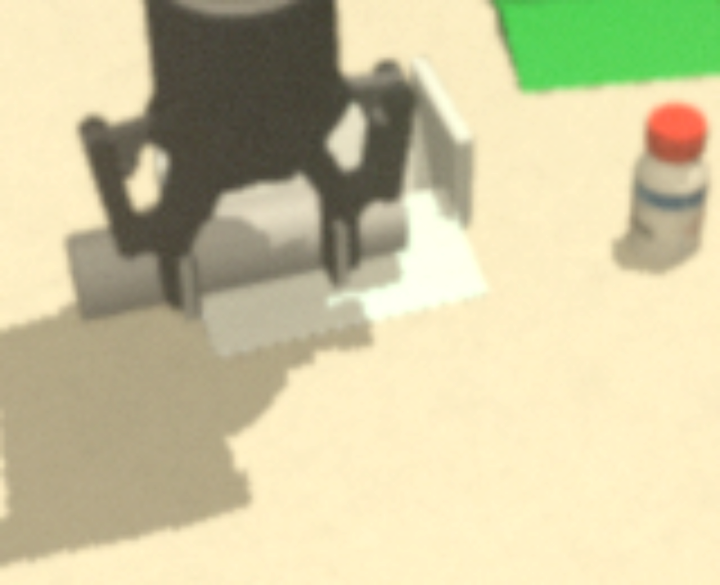

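Emit:
jog_arm(increments=[0.003,0,-0.001,0,0.006,0,-0.002,0,0.009,0,-0.003,0,0.012,0,-0.004,0,0.015,0,-0.004,0,0.018,0,-0.005,0,0.021,0,-0.006,0,0.023,0,-0.006,0,0.025,0,-0.006,0,0.027,0,-0.007,0,0.028,0,-0.007,0,0.029,0,-0.007,0])

```text
time_s: 18.8
eef_pos: [0.5512, 0.0033, 0.0042]
ee_rot: [[0.083, 0.997, 0.001], [0.997, -0.083, 0.003], [0.004, 0.001, -1.0]]
force: [0.1, 0.7, 0.1]
gripper_width: 0.0597
```

```bash
python3 look.py 15 wrist side
```

```text
18.9 [0.5512 0.0033 0.0042] [ 0.38 -0.26 -0.2 ] [-0.09  0.19  1.81  0.    1.14 -0.01]
```

View pics/wrist15.png

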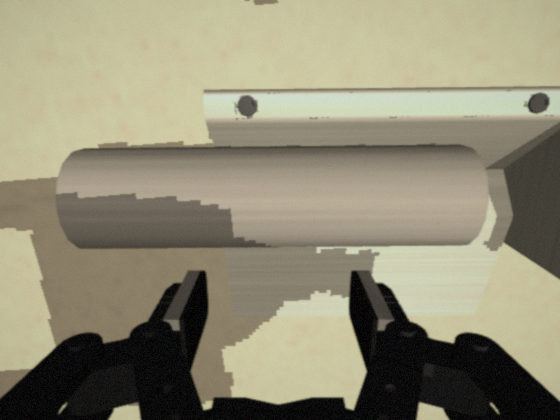

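View pics/side15.png

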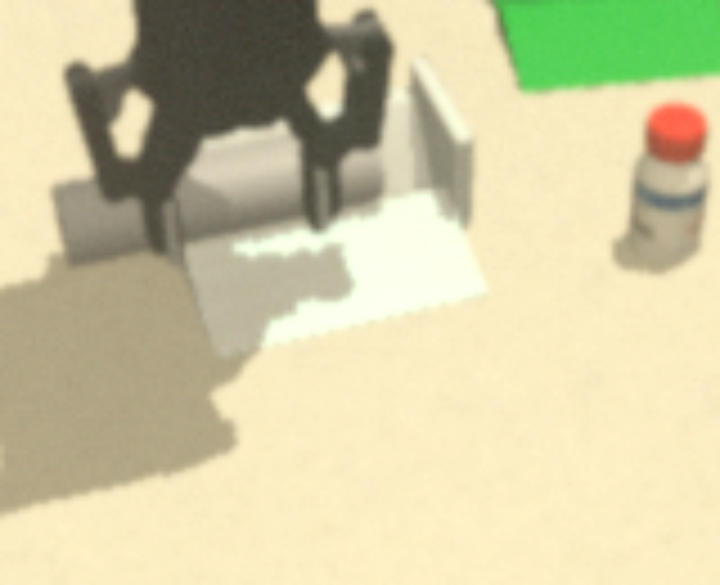

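The bar dropped into the V: in the wrist view it spans columns 57–487, parallel to the wall and clear of the fingers, with about 0 N force. I'll lift, shut the jaws and go round to the near end.

Emit:
jog_arm(increments=[-0.01,0,0,0,-0.012,0,-0.035,0,-0.012,0,-0.07,8,-0.005,-0.02,-0.07,16,0.005,-0.05,-0.07,24,0.015,-0.08,-0.07,32,0.03,-0.105,-0.07,40,0.039,-0.118,-0.07,48,0.039,-0.118,-0.07,56,0.039,-0.118,-0.07,64,0.039,-0.118,-0.07,72,0.039,-0.118,-0.07,80], jaw=0)

```text
time_s: 20.1
eef_pos: [0.4368, 0.051, 0.0743]
ee_rot: [[0.996, 0.086, 0.002], [0.086, -0.996, 0.003], [0.002, -0.003, -1.0]]
force: [-0.1, -0.2, -1.0]
gripper_width: -0.0001
```

Emit:
jog_arm(increments=[0,0,0,5,0,0,0,9.5,0,0,0,9.5])

```text
time_s: 20.4
eef_pos: [0.4369, 0.0504, 0.0744]
ee_rot: [[0.997, -0.081, 0.002], [-0.081, -0.997, 0.003], [0.002, -0.003, -1.0]]
force: [0.6, -1.2, -0.1]
gripper_width: -0.0002
```

```bash
python3 look.py 16 wrist side
```

```text
20.5 [0.4368 0.0506 0.0743] [0.18 1.02 0.4 ] [-0.   -0.21  2.07  0.    1.28  1.64]
```

View pics/wrist16.png

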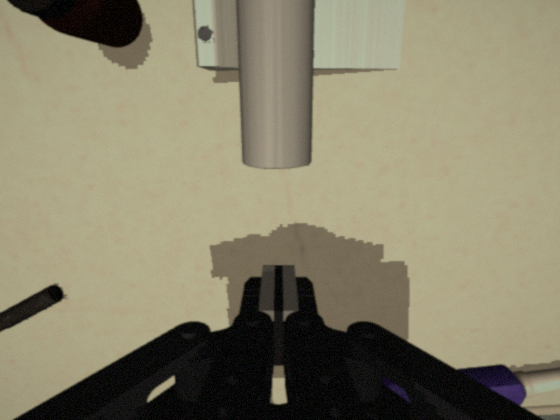

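View pics/side16.png

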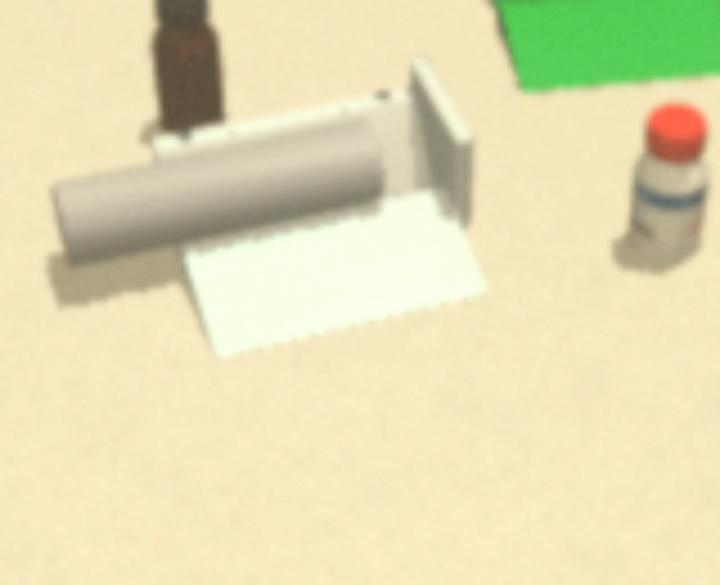

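Run:
```python
from h import *
d=pickle.load(open("d16.pkl","rb"));w=d["wrist"];s=d["side"]
for z in(.012,.02,.031):print(z,np.round(ray(w,(277,167),z),4))
g=lambda p:(p[0]/4.5+170,p[1]/4.5+180)
print(np.round(ray(s,g((55,187)),.045),4),np.round(ray(s,g((70,262)),.011),4))
for p in[(198,66),(401,69)]:print(np.round(ray(w,p,.04 if p[0]<300 else 0),4))
```

```text
0.012 [0.4713 0.0482 0.012 ]
0.02 [0.4728 0.048  0.02  ]
0.031 [0.4749 0.0478 0.031 ]
[0.4803 0.0594 0.045 ] [0.4794 0.0451 0.011 ]
[0.5322 0.0838 0.04  ]
[ 0.5236 -0.0326  0.    ]
```

Emit:
jog_arm(increments=[0,0,0.02,0,0,0,0.04,0,0,0,0.058,0,0,0,0.068,0,0,0,0.068,0])

```text
time_s: 21.0
eef_pos: [0.4354, 0.0507, 0.0049]
ee_rot: [[0.997, -0.077, -0.001], [-0.077, -0.997, 0.003], [-0.001, -0.003, -1.0]]
force: [-0.9, 0.0, 0.9]
gripper_width: 0.0001
```

```bash
python3 look.py 17 wrist side
```

```text
21.1 [0.4372 0.0508 0.0068] [-0.18  0.34 -0.35] [-0.   -0.11  2.11  0.    1.14  1.64]
```

View pics/wrist17.png

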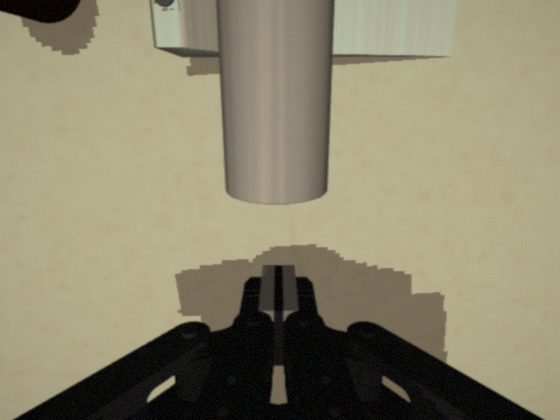

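View pics/side17.png

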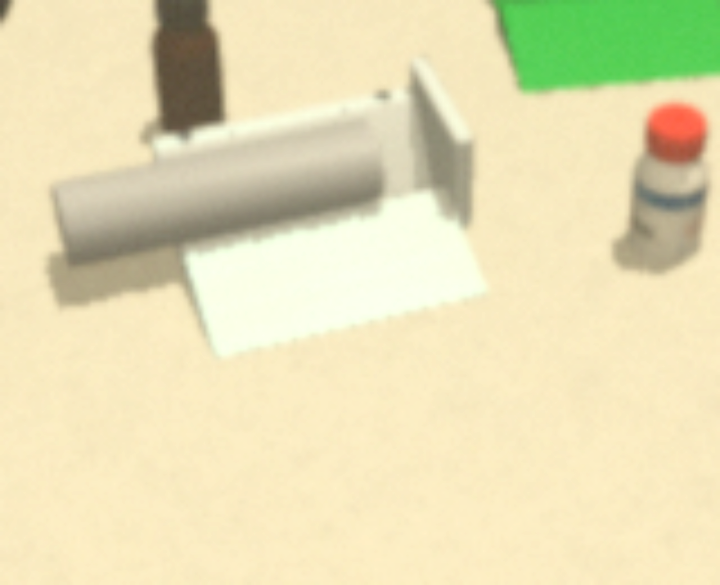

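Emit:
jog_arm(increments=[0.007,0,0.002,0,0.014,0,0.003,0,0.021,0,0.003,0,0.025,0,0.003,0,0.028,0,0.003,0,0.031,0,0.003,0,0.034,0,0.003,0,0.037,0,0.003,0,0.04,0,0.003,0,0.043,0,0.003,0,0.046,0,0.003,0,0.048,0,0.003,0])

```text
time_s: 22.3
eef_pos: [0.484, 0.0472, 0.0034]
ee_rot: [[0.997, -0.077, -0.0], [-0.077, -0.997, 0.003], [-0.001, -0.003, -1.0]]
force: [-4.8, 1.1, 3.2]
gripper_width: 0.0004
```

```bash
python3 look.py 18 wrist side
```

```text
22.4 [0.4845 0.0472 0.0034] [-2.01  0.96 -0.35] [-0.01  0.03  1.99  0.    1.13  1.64]
```

View pics/wrist18.png

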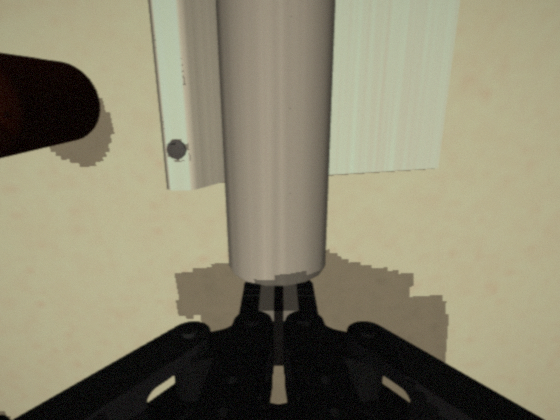

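View pics/side18.png

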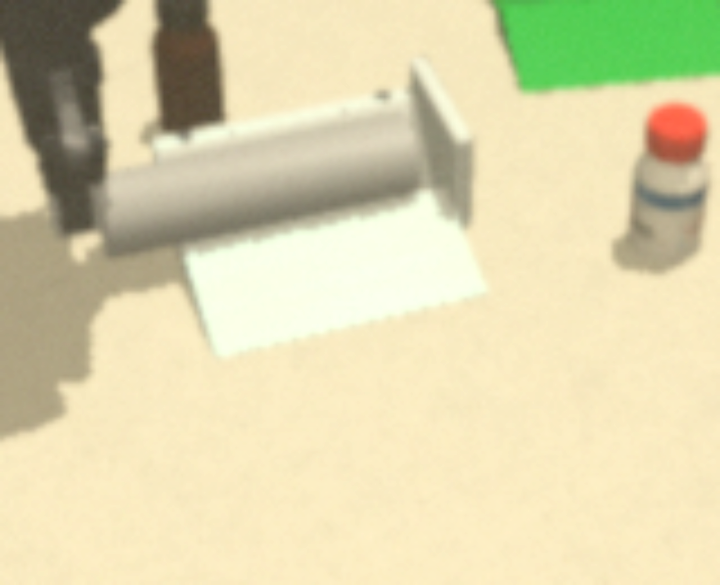

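Emit:
jog_arm(increments=[0.002,0,0,0,0.004,0,0,0,0.006,0,0,0,0.008,0,0,0,0.01,0,0,0,0.011,0,0,0,0.012,0,0,0])

```text
time_s: 23.1
eef_pos: [0.4965, 0.0462, 0.0033]
ee_rot: [[0.997, -0.077, 0.0], [-0.077, -0.997, 0.003], [0.0, -0.003, -1.0]]
force: [-2.8, 0.5, -0.6]
gripper_width: 0.0002
```

```bash
python3 look.py 19 side
```

```text
23.15 [0.4967 0.0462 0.0034] [-2.38  0.8  -0.73] [-0.01  0.06  1.95  0.    1.13  1.63]
```

View pics/side19.png

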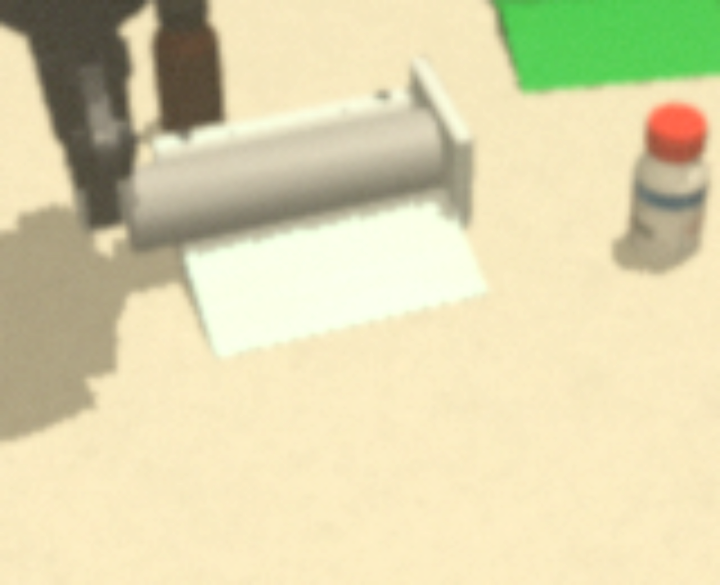

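Nearly there. I'll take 1 mm steps and watch for the force rise at the stop.

Emit:
jog_arm(increments=[0.001,0,0,0,0.002,0,0,0,0.003,0,0,0,0.004,0,0,0,0.004,0,0,0])

```text
time_s: 23.65
eef_pos: [0.4979, 0.0461, 0.0028]
ee_rot: [[0.997, -0.077, -0.005], [-0.077, -0.997, 0.003], [-0.005, -0.003, -1.0]]
force: [-15.7, 1.1, 8.9]
gripper_width: -0.0002
```

The force rose to 16 N and motion stalled at x = 0.498, so the bar has reached the stop. I'll retreat and look.

Emit:
jog_arm(increments=[-0.003,0,0,0,-0.012,0,0,0,-0.03,0,0,0,-0.05,0,-0.02,0,-0.06,0,-0.06,0,-0.06,0,-0.08,0,-0.06,0,-0.08,0])

```text
time_s: 24.35
eef_pos: [0.4417, 0.0504, 0.0874]
ee_rot: [[0.997, -0.077, 0.004], [-0.077, -0.997, 0.003], [0.004, -0.004, -1.0]]
force: [0.7, 0.7, -0.3]
gripper_width: 0.0004
```

```bash
python3 look.py 20 wrist side top
python3 - <<'E'
import pickle,cv2
d=pickle.load(open("d20.pkl","rb"))
im=d["top"]["pixels"][150:320,200:410]
cv2.imwrite("pics/topz20.png",cv2.convertScaleAbs(cv2.resize(im,None,fx=3.5,fy=3.5,interpolation=cv2.INTER_CUBIC),alpha=1.3))
E
```

```text
24.5 [0.4384 0.0504 0.0826] [ 1.18 -0.37  0.43] [-0.   -0.21  2.05  0.    1.31  1.64]
```

View pics/topz20.png

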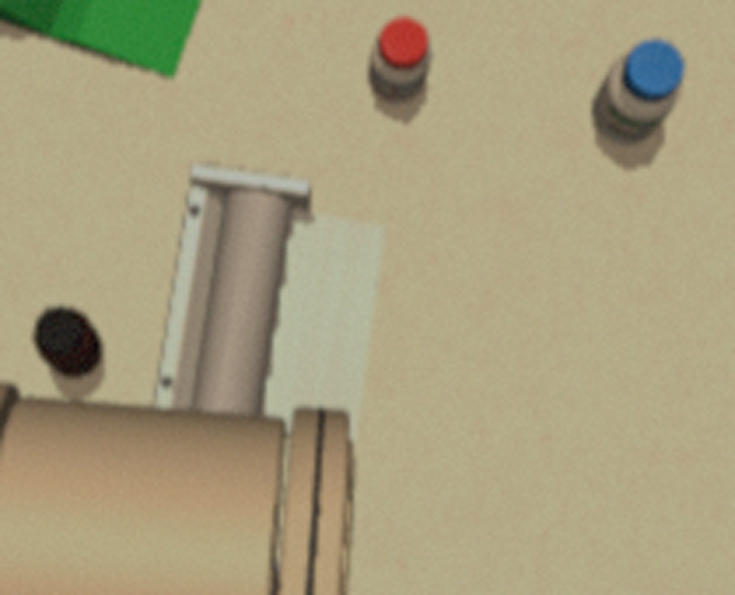

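View pics/side20.png

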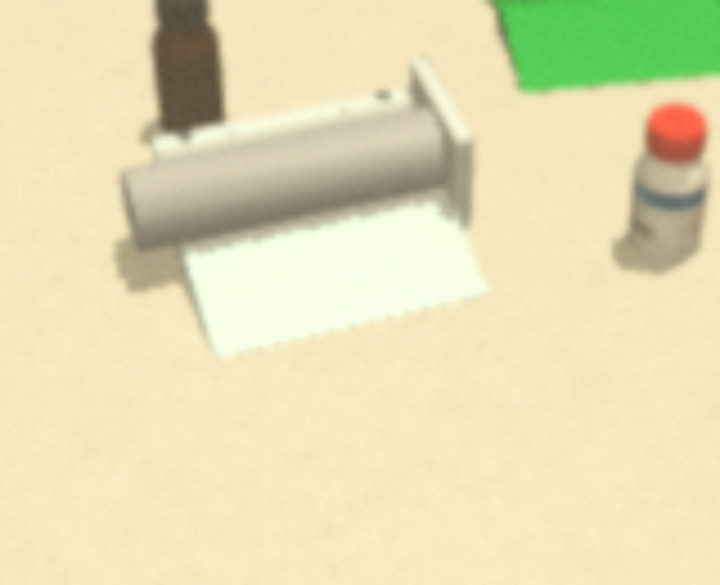

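View pics/wrist20.png

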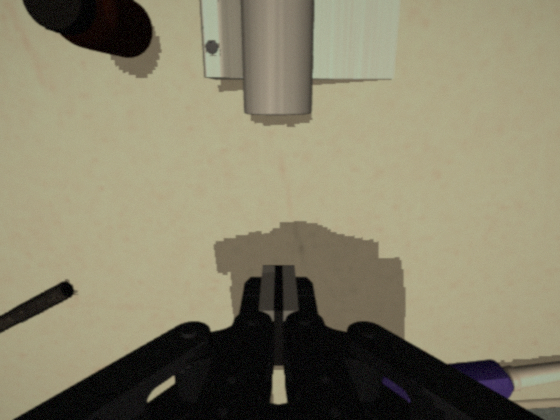

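```bash
python3 - <<'E'
from h import *
d=pickle.load(open("d20.pkl","rb"));w=d["wrist"]
u=np.array([.997,-.0757,0])
e=ray(w,(277,114),.016);a=ray(w,(206,76),.04);b=ray(w,(395,79),0)
print(e,a,b,"standout mm",1e3*u@(a-e),1e3*u@(b-e))
barpose(w,((313,2),(311,110)),((243,2),(245,110)),[])
E
python3 -c "
from cell import manip
print(manip.read_state()['force'],manip.read_state()['dq'])
manip.finish_job()"
```

```text
[0.50824645 0.04597279 0.016     ] [0.53267792 0.08320482 0.04      ] [ 0.5236489  -0.03251861  0.        ] standout mm 21.53971062909283 21.29805125244248
axis y=0.0444 at x=0.5204 yaw -4.39 deg radius 0.0203
[ 1.17880451 -0.3704697   0.43214215] [-1.53388634e-04  2.11385883e-02  1.12288779e-02  2.68376188e-05
  3.48594704e-03  8.89418450e-04]
the job is handed in; nothing more can be done
```

The bar is lying in the V of the aluminium cradle with its far end against the stop, and the job is handed in at 24.5 s of the 53 s allowed. No verdict was reported.

**How it was done:** I rolled the bar along the bench with the fingers behind it, then turned it about 9° with one open finger on each side to line it up with the cradle. From there I rolled it up the ramp and over the crest into the V, and slid it along from the near end with shut fingers. I stopped at the stop when the force rose from 3 N to 16 N and the arm stalled.

**Last checks:**
- **Alignment:** the bar's heading measured -4.4°, the same as the ramp edge measured earlier.
- **Position:** the near end stands out about 21.5 mm past the V, against 20 mm nominal and with about 2 mm camera error. In the top and side views the far end shows no gap at the stop.
- **Surroundings:** the arm is clear of everything. The vial and bottles stand where they were in the last top view.

**What went wrong on the way:**
- **Tip height:** the open fingertips measured 28–36 mm behind the TCP, not the 13 mm I had assumed. My first pass grazed the top of the bar and rolled it back about 25 mm; I then lowered the tool to correct for it.
- **Heading:** the bar did not line itself up with the cradle when pushed from behind, so I added the two-finger turn.
- **Bar length:** a rough wrist-camera estimate of the bar's length came out too long, because the ends were seen at their top edges. I did not rely on it.

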